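Switch on the air pump under its red guard

ROBOT

A 7-joint arm with a two-finger parallel gripper is mounted at the origin on the work surface. World frame = base frame: x ahead of the robot, y to its left, z up, the work surface at z = 0. Lengths are in mm, angles in rad, forces in N, time in s.
With the tool pointing down it reaches from about 350 to 900 mm from the base axis. Payload 19.9 kg.
Tool frame: the origin (TCP) lies where the fingers leave the gripper's body, on its centre line; the fingertips stand 73 mm ahead of it and the grasp point (between the pads) lies 54 mm ahead of it; z points along the fingers, y is the direction in which the jaws open and shut (so a half turn about z gives the same grasp; the last joint's range is limited). The gripper opens to 85 mm and grips with 20 to 120 N. Pads are 22 mm wide; open, the fingers measure 114 mm over their backs; the gripper's body (76 mm by 85 mm) begins 54 mm behind the grasp point. The pads swing forward as they close: fully open they stand 13 mm farther back than shut.
Start: joints at [1.111, 0.417, -0.01, 1.614, 0.005, 1.111, -0.053], TCP at [253.592, -571.227, 303.86] pointing down, gripper open.
Joint ranges: [-2.81, 2.81], [-0.39, 2.02], [-1.27, 1.25], [0.06, 2.57], [-1.19, 4.33], [0.19, 2], [-2.82, 2.82]. Speed limits (rad/s): [1.89, 1.89, 2.39, 2.39, 3.01, 3.01, 3.01].

INTERFACE

Orientations are given as [roll, pitch, yaw] about the fixed x, y, z axes, in that order (R = Rz(yaw) Ry(pitch) Rx(roll)).
In Python, from workcell import manip gives the robot as it stands. Calls block until the motion is done:
- manip.reach(position, orientation): joint-space move of the TCP to a pose.
- manip.move_linear(position, rotation=None, rate=150, stop_force=None): straight line of the TCP; rotation=None keeps the orientation; rate is the mean speed in mm/s. With stop_force (N) it stops when the force on the tool has changed by that much, and returns True; else False.
- manip.movej(angles): joint-space move.
- manip.move_gripper(opening): finger opening in mm; the grip force is fixed at half the most; returns when the fingers have stopped.
- manip.wait(seconds).
- manip.solve_ik(position, orientation): joint angles nearest the present ones, or None.
- manip.observe(): the state.
- manip.read_camera(name): name is "scene" or "top" or "wrist"; returns the picture (400x640x3 uint8, blue, green, red); there is no depth.
- manip.camera_params(name): a dict with "intrinsics" (3x3 intrinsics, pixels), "T" (4x4, takes a point from camera to world coordinates). Camera axes: x right, y down, z forward; pixel columns grow to the right and rows downward; lengths in mm; the calibration is good to about 2 mm. A picture is of the moment at which its call begins: read the wrist's pose just before it. camera_params takes no time and is no camera call; for the wrist camera it gives the pose at the moment of the call.
A pose or a line that the arm cannot do raises manip.Unreachable and nothing moves.
- manip.hand_in(): hands the job in, once; it reports no verdict.
The state is a dict: "time_s": time; "joint_pos": joint angles; "joint_vel": joint speeds; "effort": joint torques, N m; "tool_pos": TCP position; "tcp_rot": TCP orientation; "ft_force": force on the tool from outside, world axes, zero at the start; "moment": the same for the moment, N m; "finger_gap": finger opening in mm.
Only numpy, scipy, OpenCV 4.12 (cv2) and the standard library are available. Lean on these libraries where they do the work, as an engineer would, in place of code of your own. Each camera call takes 0.05 s, during which the arm holds its last target.

TASK

Switch on the air pump: with a fingertip against its tab lift the red guard and swing it right back until it stays open by itself, then push the toggle beneath it fully over to on (away from the robot, towards the guard's hinge), and finally tip the guard forward so that it drops fully shut over the switch. Only push with the fingers, do not grip the guard; leave the yellow-guarded switch and all the loose things where they are.

Things in the scene. Friction and masses are not known exactly. Their poses are not given: they have to be found in the camera images.
- red_box: grey switch box of the air pump, screwed to the bench: 120 (x) x 110 (y) x 50 (z) mm with a flat top; origin at the centre of its underside; its -x axis faces the robot more or less (yaw varies), +z up. It carries the red guard and a toggle
- red_hinge (a point): middle of the red guard's hinge axis, fixed to the box at 35 mm along the box's +x, 72 mm above its underside (22 mm above its top); the axis runs along the box's y. Two 6 mm wide, 30 mm high ears carry it, 34 mm to each side
- red_guard (a joint): angle of the red guard, rad: 0 = shut on the box, grows as its front rises and swings back over the hinge, stop at 1.9. It weighs about 60 g, turns freely with slight damping: let go below about 1.0 it drops shut by itself, above about 1.3 it falls back and stays open leaning on its stop
- red_top (a point): point on the red guard's outer top face, 20 mm behind its front edge, mid-width; moves with it. The guard is a hood 60 mm wide (y), walls 3 mm. Shut, in the box frame: top face at z = 102 mm, from x = +38 to -50 mm; side walls down to 3 mm above the box top; front wall at x = -50 mm from z = 102 to 72 mm, open below (22 mm gap above the box top)
- red_tab (a point): middle of the upper edge of the red guard's finger tab; moves with the guard. The tab is a plate 4 mm thick, 44 mm wide (y), 45 mm high, that stands on the middle of the guard's top, leaning 0.32 rad forward: shut, in the box frame, its foot is at x = 0, z = 102 mm, its edge at x = -15, z = 147 mm. Fully back, it sticks out level behind the hood: edge at x = +122, z = 95 mm
- red_toggle (a joint): angle of the toggle beneath the red guard, rad: 0 = off, leaning 0.45 rad from upright towards the box's -x (front); 0.9 = on, leaning 0.45 rad towards +x (hinge). Starts between 0 and 0.1; stays where it is left; about 2 N at the knob moves it. Pivot on the box's top at x = -17 mm
- red_knob (a point): centre of that toggle's black ball knob, diameter 16 mm, 34 mm from the pivot on an 8 mm stem; moves with the toggle (off: box frame x = -32 mm, z = 81 mm)
- yellow_box: grey switch box of the grow light, screwed to the bench: 120 (x) x 110 (y) x 50 (z) mm with a flat top; origin at the centre of its underside; its -x axis faces the robot more or less (yaw varies), +z up. It carries the yellow guard and a toggle
- yellow_hinge (a point): middle of the yellow guard's hinge axis, fixed to the box at 35 mm along the box's +x, 72 mm above its underside (22 mm above its top); the axis runs along the box's y. Two 6 mm wide, 30 mm high ears carry it, 34 mm to each side
- yellow_guard (a joint): angle of the yellow guard, rad: 0 = shut on the box, grows as its front rises and swings back over the hinge, stop at 1.9. It weighs about 60 g, turns freely with slight damping: let go below about 1.0 it drops shut by itself, above about 1.3 it falls back and stays open leaning on its stop
- yellow_top (a point): point on the yellow guard's outer top face, 20 mm behind its front edge, mid-width; moves with it. The guard is a hood 60 mm wide (y), walls 3 mm. Shut, in the box frame: top face at z = 102 mm, from x = +38 to -50 mm; side walls down to 3 mm above the box top; front wall at x = -50 mm from z = 102 to 72 mm, open below (22 mm gap above the box top)
- yellow_tab (a point): middle of the upper edge of the yellow guard's finger tab; moves with the guard. The tab is a plate 4 mm thick, 44 mm wide (y), 45 mm high, that stands on the middle of the guard's top, leaning 0.32 rad forward: shut, in the box frame, its foot is at x = 0, z = 102 mm, its edge at x = -15, z = 147 mm. Fully back, it sticks out level behind the hood: edge at x = +122, z = 95 mm
- yellow_toggle (a joint): angle of the toggle beneath the yellow guard, rad: 0 = off, leaning 0.45 rad from upright towards the box's -x (front); 0.9 = on, leaning 0.45 rad towards +x (hinge). Starts between 0 and 0.1; stays where it is left; about 2 N at the knob moves it. Pivot on the box's top at x = -17 mm
- yellow_knob (a point): centre of that toggle's black ball knob, diameter 16 mm, 34 mm from the pivot on an 8 mm stem; moves with the toggle (off: box frame x = -32 mm, z = 81 mm)
- seed_jar: loose amber glass jar, diameter 64, height 85 mm, origin under its centre; a bystander
- glue_bottle: loose white glue bottle, diameter 52, height 140 mm, origin under its centre; a bystander
- pet_red: loose clear drink bottle with a red cap, diameter 66, height 200 mm, origin under its centre; a bystander
- pet_green: loose clear drink bottle with a green cap, diameter 66, height 200 mm, origin under its centre; a bystander
- cap_ring: loose green plastic neck ring lying flat, diameter 48, height 14 mm, origin under its centre; a bystander
- carton: loose blue carton 100 x 70 x 85 mm, origin under its centre; a bystander

How it is judged:
By the outcome, as a careful person would: the job done as asked, in the order asked, and still so for the second after the job is handed in, with the robot touching nothing.
It also fails if it takes over 64 s, if anything falls off the work surface, if the arm or the gripper's body presses on something with over 40 N, if the wrist force passes 120 N, or if a joint passes its speed limit or range.

## Working session

There is one attempt and no reset: what is moved stays moved. The work goes in short steps, each a Python script; the robot and the scene stay as the last script left them, time stands still between calls to the robot, and variables do not carry over. Pictures are saved under pics/ and viewed, and the job is handed in when it is done.

```bash
ls; mkdir -p pics; python3 - <<'E'
from workcell import manip
import cv2,numpy as np
s=manip.observe();print(s['time_s'],s['tool_pos'],s['tcp_rot'])
for n in ['scene','top','wrist']:
    p=manip.camera_params(n);print(n,np.round(p['intrinsics'],1).tolist(),np.round(p['T'],3).tolist())
    cv2.imwrite(f'pics/{n}0.png',manip.read_camera(n))
E
```

```text
pics
0.0 [ 253.47802028 -570.98292793  303.24028574] [-3.14031995e+00  1.01602358e-04  4.17802841e-01]
scene [[500.1, 0.0, 317.4], [0.0, 500.1, 198.5], [0.0, 0.0, 1.0]] [[0.622, 0.473, -0.623, 1281.637], [0.783, -0.376, 0.496, -596.374], [-0.0, -0.796, -0.605, 808.012], [0.0, 0.0, 0.0, 1.0]]
top [[483.4, 0.0, 315.2], [0.0, 483.4, 206.5], [0.0, 0.0, 1.0]] [[-0.013, -0.996, 0.083, 446.665], [-1.0, 0.011, -0.029, 4.041], [0.028, -0.084, -0.996, 1308.297], [0.0, 0.0, 0.0, 1.0]]
wrist [[349.1, 0.0, 326.4], [0.0, 349.1, 198.5], [0.0, 0.0, 1.0]] [[0.406, -0.882, -0.241, 315.327], [-0.914, -0.391, -0.107, -543.634], [0.0, 0.264, -0.965, 374.4], [0.0, 0.0, 0.0, 1.0]]
```

View pics/scene0.png

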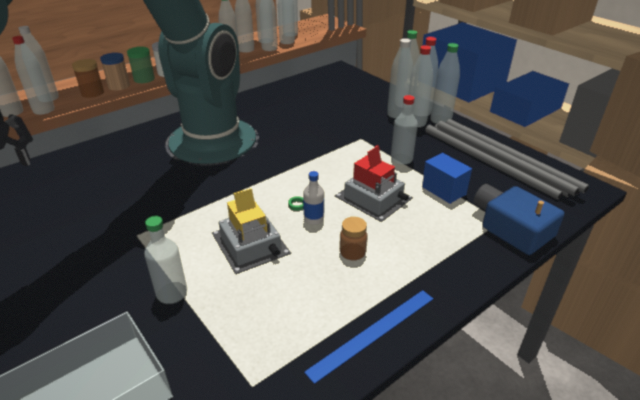

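View pics/top0.png

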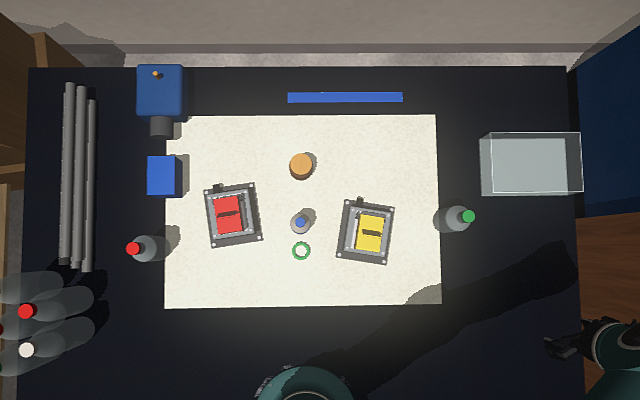

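The scene view shows the red box around (373,190), the yellow box around (248,230). In the top view the red hood is near (229,214). I'll measure it there.

```bash
cat > h.py <<'E'
import cv2,numpy as np
from workcell import manip
def ray(p,uv):
    K=p['intrinsics'];T=np.array(p['T'])
    d=T[:3,:3]@np.linalg.solve(K,np.array([uv[0],uv[1],1.]));return T[:3,3],d
def onz(p,uv,z):
    o,d=ray(p,uv);return o+d*(z-o[2])/d[2]
def proj(p,X):
    T=np.array(p['T']);c=T[:3,:3].T@(np.array(X)-T[:3,3]);q=p['intrinsics']@c;return q[:2]/q[2]
def redmask(im):
    h=cv2.cvtColor(im,cv2.COLOR_BGR2HSV)
    return (((h[...,0]<8)|(h[...,0]>172))&(h[...,1]>150)&(h[...,2]>50)).astype(np.uint8)*255
def W(c,yaw,v):
    "box frame -> world"
    R=np.array([[np.cos(yaw),-np.sin(yaw),0],[np.sin(yaw),np.cos(yaw),0],[0,0,1]])
    return np.array([c[0],c[1],0])+R@np.array(v,float)
E
python3 - <<'E'
from h import *
p=manip.camera_params('top');im=cv2.imread('pics/top0.png')
m=redmask(im);m[:, :190]=0;m[:,270:]=0
m=cv2.morphologyEx(m,cv2.MORPH_CLOSE,np.ones((7,7)))
c=max(cv2.findContours(m,0,2)[0],key=cv2.contourArea)
r=cv2.minAreaRect(c);b=cv2.boxPoints(r);print(r)
P=np.array([onz(p,q,102) for q in b]);print(P.round(1),P.mean(0).round(1),np.linalg.norm(P-np.roll(P,1,0),axis=1))
cv2.imwrite('pics/top0z.png',cv2.resize(im[170:260,170:290],None,fx=6,fy=6,interpolation=cv2.INTER_CUBIC))
E
```

```text
((227.2890625, 214.60775756835938), (35.084415435791016, 23.878976821899414), 81.38435363769531)
[[569.  224.5 102. ]
 [577.4 165.8 102. ]
 [490.6 152.8 102. ]
 [482.4 211.1 102. ]] [529.9 188.5 102. ] [87.60011788 59.22401635 87.7690327  58.88975344]
```

```bash
sleep 1
```

```text
(no output)
```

View pics/top0z.png

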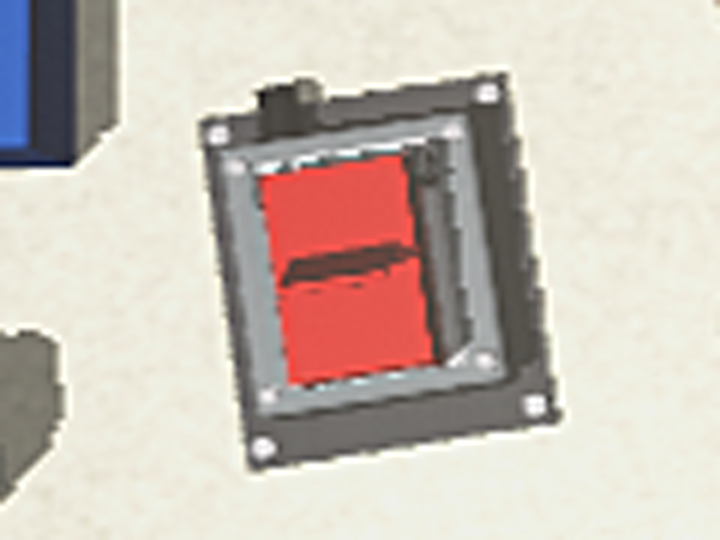

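The red hood's top measures 87.7 × 59 mm at z = 102, against the stated 88 × 60. That puts the box centre at about (535.8, 189.4) with a yaw of 0.151. Next I'll move over it with the fingers shut and take a second measurement with the wrist camera.

```bash
cat >> h.py <<'E'
C=(535.8,189.4);YAW=0.151
E
python3 - <<'E'
from h import *
s=manip.observe();manip.move_linear(s['tool_pos']+np.array([0,0,60]),rate=250)
R=[np.pi,0,YAW]
manip.reach(W(C,YAW,[-75,0,370]),R)
manip.move_gripper(0)
s=manip.observe();p=manip.camera_params('wrist');im=manip.read_camera('wrist')
print(s['time_s'],s['tool_pos'],s['tcp_rot'],s['finger_gap'],s['joint_pos'])
cv2.imwrite('pics/w1.png',im);np.savez('w1.npz',K=p['intrinsics'],T=p['T'])
for v in [[38,30,102],[38,-30,102],[-50,-30,102],[-50,30,102],[-15,0,147]]: print(v,proj(p,W(C,YAW,v)).round(1))
E
```

```text
4.05 [461.66329902 178.12206735 370.01470481] [-3.14158490e+00 -2.54372553e-05  1.51009964e-01] -0.1359932450864971 [ 0.44433192  0.22803367 -0.99874912  1.82241663  0.20526405  1.2013716
 -2.03723051]
[38, 30, 102] [293.   50.9]
[38, -30, 102] [359.4  50.9]
[-50, -30, 102] [357.2 148.6]
[-50, 30, 102] [295.3 148.6]
[-15, 0, 147] [326.3 112.7]
```

View pics/w1.png

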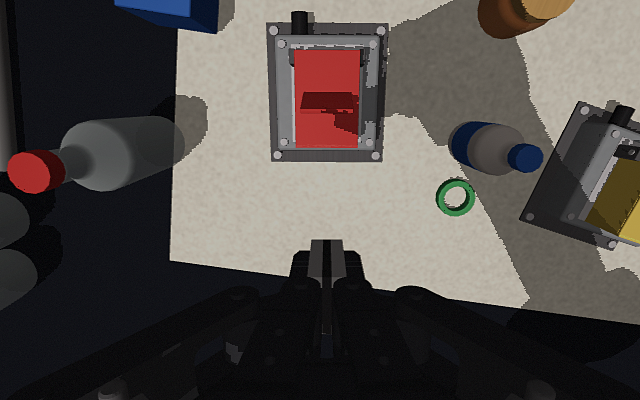

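The wrist view shows the red hood spanning about columns 294–360 and rows 50–148. The prediction was 293–359 and 51–149, so the pose is confirmed to about 1 mm. The closed fingertips show at (310–345, 240), so I'll check the tip length from that.

```bash
python3 - <<'E'
from h import *
p=manip.camera_params('wrist');s=manip.observe();t=s['tool_pos']
R=np.array([[np.cos(YAW),np.sin(YAW),0],[np.sin(YAW),-np.cos(YAW),0],[0,0,-1]])
for L in (60,73,86):
  for x in(-11,11): print(L,x,[proj(p,t+R@np.array([x,y,L])).round(1).tolist() for y in(-14.5,0,14.5)])
# plan feasibility
cur=None
for v in [[-45,0,195],[95,0,200],[130,0,190],[-45,0,140],[20,0,220],[125,0,300]]:
  q=manip.solve_ik(W(C,YAW,v),[np.pi,0,YAW]);print(v,None if q is None else np.round(q,2))
E
```

```text
60 -11 [[292.2, 296.3], [326.6, 296.3], [361.0, 296.3]]
60 11 [[290.8, 247.9], [326.6, 247.9], [362.4, 247.9]]
73 -11 [[294.9, 281.2], [326.6, 281.1], [358.3, 281.1]]
73 11 [[293.7, 236.1], [326.6, 236.1], [359.5, 236.1]]
86 -11 [[297.1, 268.2], [326.5, 268.2], [355.9, 268.1]]
86 11 [[296.1, 226.1], [326.5, 226.1], [356.9, 226.1]]
[-45, 0, 195] [ 0.27  0.52 -0.86  1.94  0.5   0.91 -2.26]
[95, 0, 200] [ 0.22  0.76 -0.88  1.58  0.64  1.11 -2.24]
[130, 0, 190] [ 0.2   0.83 -0.89  1.48  0.68  1.15 -2.23]
[-45, 0, 140] [ 0.22  0.6  -0.8   1.97  0.59  0.82 -2.33]
[20, 0, 220] [ 0.27  0.6  -0.88  1.76  0.54  1.04 -2.24]
[125, 0, 300] [ 0.22  0.72 -0.93  1.41  0.58  1.3  -2.16]
```

```bash
python3 - <<'E'
import cv2
im=cv2.imread('pics/w1.png');cv2.imwrite('pics/w1z.png',cv2.resize(im[220:300,270:390],None,fx=6,fy=6,interpolation=cv2.INTER_CUBIC))
E
```

```text
(no output)
```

View pics/w1z.png

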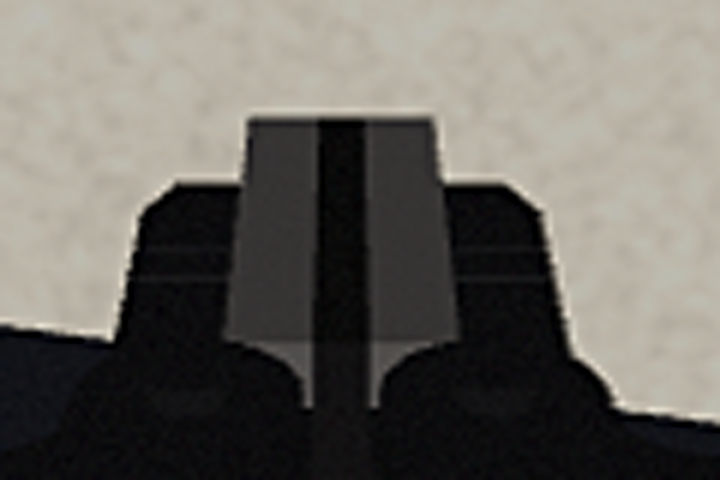

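```bash
cat >> h.py <<'E'
H=np.array([35.,72.])
def rot(v,th):  # opening rotation: clockwise in (x,z)
    c,s=np.cos(th),np.sin(th);return np.array([c*v[0]+s*v[1],-s*v[0]+c*v[1]])
def gp(pt,th): return H+rot(np.array(pt,float)-H,th)
def tip(x,z,y=0): return W(C,YAW,[x,y,z+73])   # finger centre line tip in box frame
E
python3 - <<'E'
from h import *
R=[np.pi,0,YAW]
d=np.array([-15,45])/np.hypot(15,45);n=np.array([-d[1],d[0]])
wp=[]
for th in [0,.25,.5,.75,1.0,1.2,1.35,1.5]:
    c=gp(np.array([0,102])+33*d+2*n,th);e=gp(np.array([-15,147])+2*n,th)
    wp.append((min(c[0],e[0])-11,c[1]));print(th,np.round(wp[-1],1),'tabedge',e.round(1),'hoodfront',gp((-50,102),th).round(1))
manip.reach(tip(wp[0][0]-20,170),R)
manip.move_linear(tip(wp[0][0]-20,wp[0][1]),rate=120)
hit=manip.move_linear(tip(wp[0][0]+3,wp[0][1]),rate=40,stop_force=2)
s=manip.observe();print(hit,s['time_s'],s['tool_pos']-tip(*wp[0]),s['ft_force'])
for w in wp[1:]:
    manip.move_linear(tip(*w),rate=60)
s=manip.observe();print(s['time_s'],s['ft_force'])
cv2.imwrite('pics/s2.png',manip.read_camera('scene'))
E
```

```text
0 [-27.9 132.7] tabedge [-16.9 146.4] hoodfront [-50. 102.]
0.25 [ -7.9 142.5] tabedge [  3.1 156.9] hoodfront [-39.9 122.1]
0.5 [ 11.6 147.9] tabedge [ 25.1 162.1] hoodfront [-25.2 139.1]
0.75 [ 30.7 148.7] tabedge [ 47.7 161.8] hoodfront [ -6.7 151.9]
1.0 [ 49.5 144.6] tabedge [ 69.5 155.9] hoodfront [ 14.3 159.7]
1.2 [ 63.4 138.1] tabedge [ 85.5 147.3] hoodfront [ 32.2 162.1]
1.35 [ 72.8 131.5] tabedge [ 96.2 138.9] hoodfront [ 45.7 161.5]
1.5 [ 81.2 123.5] tabedge [105.5 129. ] hoodfront [ 58.9 158.9]
False 5.8667 [ 2.80852184  0.53034596 -0.10930893] [-0.10786262  0.24133371  0.21146022]
8.85 [-0.09420832  0.59576866  0.42284521]
```

View pics/s2.png

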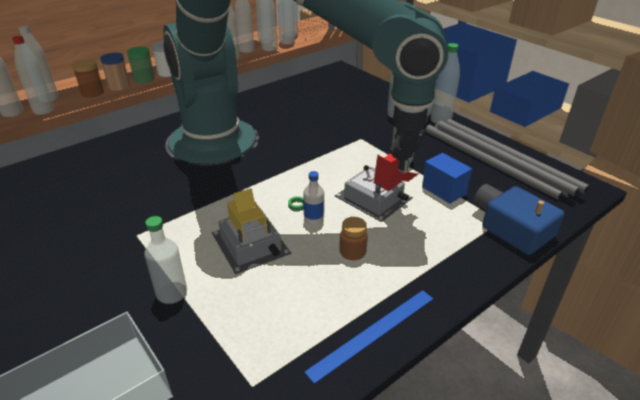

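The scene view shows the red guard swung back, the red shape at (390,172), with the toggle exposed at about (368,175). I'll lift straight up and check that the guard stays open.

```bash
python3 - <<'E'
from h import *
manip.move_linear(tip(83,200),rate=150)
manip.move_linear(tip(-70,200),rate=200)
s=manip.observe();p=manip.camera_params('wrist');im=manip.read_camera('wrist')
cv2.imwrite('pics/w3.png',im)
cv2.imwrite('pics/t3.png',manip.read_camera('top'))
im=manip.read_camera('scene');cv2.imwrite('pics/s3.png',cv2.resize(im[100:240,300:500],None,fx=4,fy=4,interpolation=cv2.INTER_CUBIC))
print(s['time_s'],s['ft_force'])
for n,pt in [('top',(-30,102)),('tab',(-15,147))]:
  for th in (1.5,1.9):
    q=gp(pt,th); 
    for c in('wrist','scene'): print(n,th,c,proj(manip.camera_params(c),W(C,YAW,[q[0],0,q[1]])).round(1))
for a in(0,.45): print('knob',proj(p,W(C,YAW,[-17+34*np.sin(a-.45),0,50+34*np.cos(a-.45)])))
E
```

```text
10.475 [0.35681953 0.55622687 0.44186706]
top 1.5 wrist [326.6 -21. ]
top 1.5 scene [397.  161.3]
top 1.9 wrist [326.6 -61.5]
top 1.9 scene [404.5 170.2]
tab 1.5 wrist [ 326.6 -113.6]
tab 1.5 scene [412.1 172.5]
tab 1.9 wrist [ 326.5 -113.3]
tab 1.9 scene [416.  185.9]
knob [326.06771743 144.82635947]
knob [326.04388448 125.00214563]
```

View pics/w3.png

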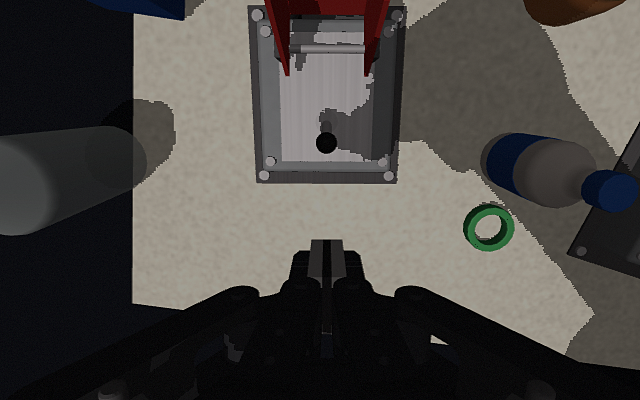

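View pics/s3.png

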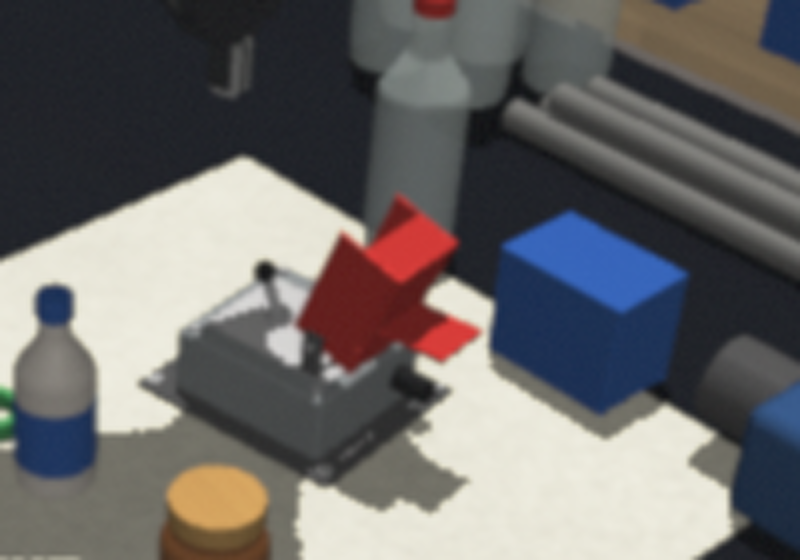

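View pics/t3.png

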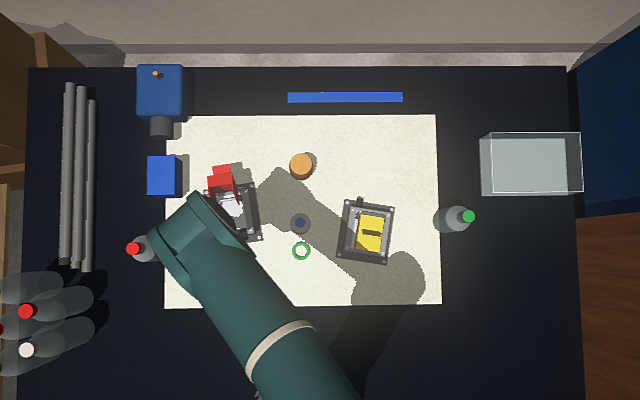

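The guard leans on its stop: its tab edge is at about (416,186), as predicted for 1.9 rad. The knob at (326,142) is aligned with the fingers, and the bystanders haven't moved. Next I'll push the toggle.

```bash
python3 - <<'E'
from h import *
manip.move_linear(tip(-72,130),rate=150)
manip.move_linear(tip(-72,74),rate=120)
manip.move_linear(tip(-30,74),rate=60)
hit=manip.move_linear(tip(-15,74),rate=25,stop_force=12)
s=manip.observe();print(hit,s['time_s'],s['ft_force'],(s['tool_pos']-tip(-20,74)).round(1))
manip.wait(.2);print(manip.observe()['ft_force'])
manip.move_linear(tip(-72,74),rate=120)
manip.move_linear(tip(-70,200),rate=200)
p=manip.camera_params('wrist');im=manip.read_camera('wrist');cv2.imwrite('pics/w4.png',im)
im=manip.read_camera('scene');cv2.imwrite('pics/s4.png',cv2.resize(im[100:240,300:500],None,fx=4,fy=4,interpolation=cv2.INTER_CUBIC))
for a in(0,.45,.8,.9): print('knob',a,proj(p,W(C,YAW,[-17+34*np.sin(a-.45),0,50+34*np.cos(a-.45)])))
print(manip.observe()['time_s'])
E
```

```text
True 13.1833 [-2.32941378 -1.12338787  1.60027222] [-0.1 -0.2 -0.8]
[-3.86959518 -0.35534001  2.23657555]
knob 0 [325.63267774 142.51459743]
knob 0.45 [325.61195585 122.53408133]
knob 0.8 [325.5954788  105.88227295]
knob 0.9 [325.59115587 101.38628127]
14.85
```

View pics/w4.png

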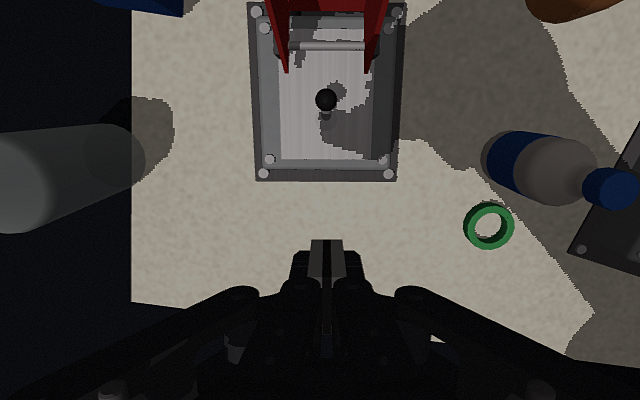

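View pics/s4.png

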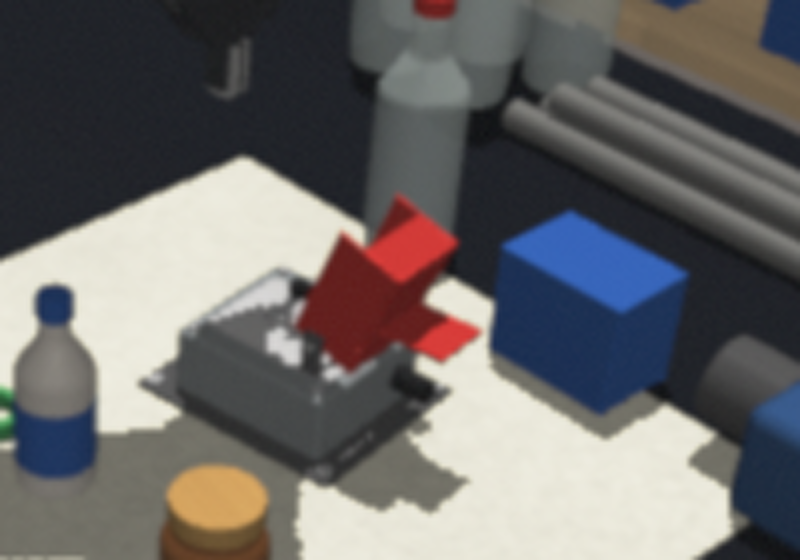

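The knob is now at (326,99.5), where 101 is predicted for fully on. The push ended on a 12 N stop with the finger face at the on position. Next I'll tip the guard forward from behind the hood.

```bash
python3 - <<'E'
from h import *
wp=[]
for th in [1.9,1.7,1.5,1.3,1.15,1.0,.85]:
    c=gp((-36,102),th);e=gp((-50,102),th)
    wp.append((max(c[0],e[0])+11,c[1]));print(th,np.round(wp[-1],1),'tabedge',gp((-17,146.4),th).round(1))
x0=wp[0][0]+10
manip.move_linear(tip(x0,205),rate=200)
manip.move_linear(tip(x0,wp[0][1]),rate=120)
for w in wp: manip.move_linear(tip(*w),rate=70)
s=manip.observe();print(s['time_s'],s['ft_force'])
im=manip.read_camera('scene');cv2.imwrite('pics/s5.png',cv2.resize(im[100:240,300:500],None,fx=4,fy=4,interpolation=cv2.INTER_CUBIC))
manip.move_linear(tip(wp[-1][0],230),rate=200)
manip.move_linear(tip(-90,260),rate=200)
manip.wait(.5)
p=manip.camera_params('wrist');cv2.imwrite('pics/w5.png',manip.read_camera('wrist'))
im=manip.read_camera('scene');cv2.imwrite('pics/s6.png',cv2.resize(im[100:240,300:500],None,fx=4,fy=4,interpolation=cv2.INTER_CUBIC))
for c in('wrist','scene'):
  for v in [[38,30,102],[38,-30,102],[-50,-30,102],[-50,30,102],[-15,0,147]]: print(c,v,proj(manip.camera_params(c),W(C,YAW,v)).round(1))
s=manip.observe();print(s['time_s'],s['ft_force'])
E
```

```text
1.9 [101.9 129.5] tabedge [122.2  97.2]
1.7 [ 86.7 138.5] tabedge [115.5 114. ]
1.5 [ 70.9 144.9] tabedge [105.5 129.1]
1.3 [ 55.9 148.4] tabedge [ 92.8 142. ]
1.15 [ 44.4 149.1] tabedge [ 81.7 149.9]
1.0 [ 32.9 148. ] tabedge [ 69.5 156. ]
0.85 [ 21.7 145.1] tabedge [ 56.6 160.2]
19.0917 [0.8858    0.2682263 0.033398 ]
wrist [38, 30, 102] [288.   22.6]
wrist [38, -30, 102] [364.2  22.7]
wrist [-50, -30, 102] [361.2 135.7]
wrist [-50, 30, 102] [291.  135.7]
wrist [-15, 0, 147] [326.2  91.4]
scene [38, 30, 102] [395.3 165.5]
scene [38, -30, 102] [381.1 175.3]
scene [-50, -30, 102] [353.8 162.1]
scene [-50, 30, 102] [368.2 153.1]
scene [-15, 0, 147] [372.9 147.6]
21.0417 [-0.38129164 -0.34167499  0.30734571]
```

View pics/w5.png

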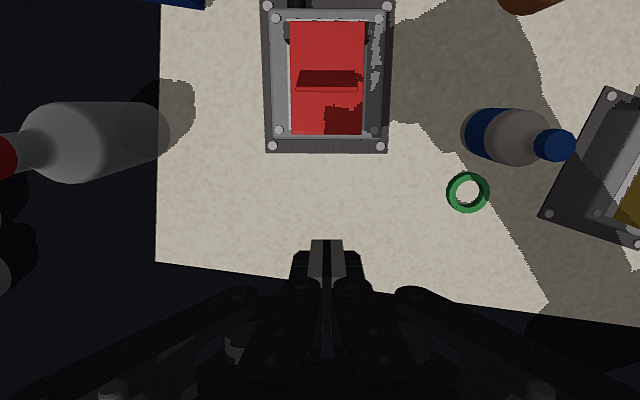

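View pics/s6.png

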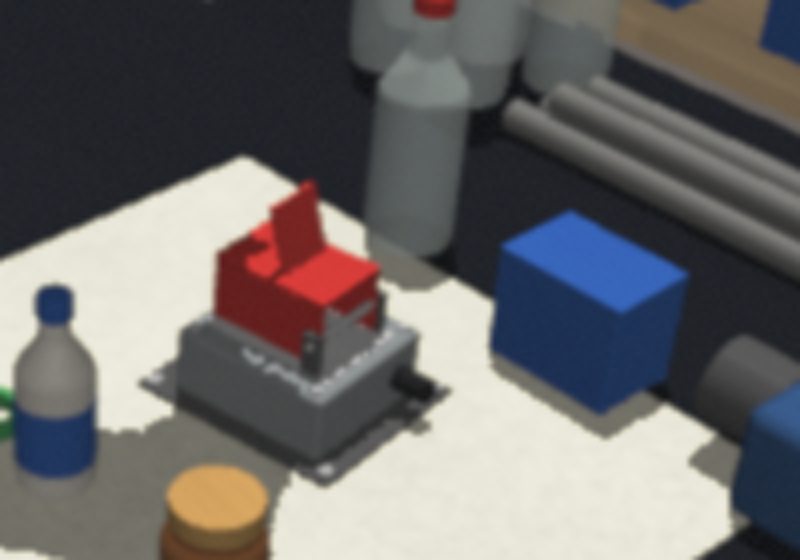

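The guard is fully shut: its front edge is at row 135 against 135.7 predicted. In the scene view the bottle, carton and jar look the same as before. I'll do one last difference check of the loose items, then hand in.

```bash
python3 - <<'E'
from h import *
a=cv2.imread('pics/scene0.png');b=manip.read_camera('scene')
for n,(x0,y0,x1,y1) in dict(green=(145,215,188,305),glue=(300,170,328,228),jar=(338,216,370,262),carton=(422,152,472,203),ring=(286,194,304,212),petred=(390,94,420,166),yellow=(225,188,268,235),red=(350,148,400,190)).items():
    best=[]
    f=lambda i:cv2.Canny(i,60,140)
    r=cv2.matchTemplate(b[y0-6:y1+6,x0-6:x1+6],a[y0:y1,x0:x1],cv2.TM_CCOEFF_NORMED);_,v,_,l=cv2.minMaxLoc(r);print(n,round(v,3),l[0]-6,l[1]-6)
manip.hand_in();print(manip.observe()['time_s'])
E
```

```text
green 0.827 0 0
glue 0.866 0 0
jar 0.834 0 0
carton 1.0 0 0
ring 0.898 0 0
petred 1.0 0 0
yellow 0.928 0 0
red 0.976 0 0
the job is handed in; nothing more can be done
the job is handed in; nothing more can be done
```

The air pump's toggle is on and the red guard is shut over it again. I did it in the order asked, with only the closed fingertips, and handed in shortly after 21 s of the 64 s allowed.

**What I did:**
1. I pushed the guard's tab back past its balance point, and the guard stayed open on its stop.
2. I pushed the toggle until it stopped hard at 12 N.
3. I tipped the guard forward from behind until it dropped shut.

**Last checks:**
- **Toggle:** with the guard still open, the knob was at image row 99.5, against 101.4 predicted for fully on. The finger's position also agreed with the on stop. I couldn't see the knob again once the guard was shut.
- **Guard:** the front edge was at row 135, against 135.7 predicted for fully shut.
- **Loose things and the yellow guard:** all showed no shift between the first and last scene pictures. Some match scores were only 0.83–0.93, which I put down to the arm's shadow.

One reading was off: the 2 N stop I set for first touching the tab did not trigger, because the guard is so light. The camera showed the guard had opened correctly.

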